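# Sweep the used caps into the open tray

### The arm

A 7-joint arm with a two-finger parallel gripper is mounted at the origin on the work surface. World frame = base frame: x ahead of the robot, y to its left, z up, the work surface at z = 0. Lengths are in mm, angles in rad, forces in N, time in s.
With the tool pointing down it reaches from about 400 to 900 mm from the base axis. Payload 5.5 kg.
Tool frame: the origin (TCP) lies at the very end of the fingers, on their centre line; the grasp point (between the pads) lies bot.grip_point_offset behind it (bot.grip_point_offset is the distance from the TCP to the grasp point, in mm); z points along the fingers, y is the line along which they close (so a half turn about z gives the same grasp; the last joint's range is limited). The gripper opens to 85 mm and grips with 20 to 120 N. Pads are 22 mm wide; open, the fingers measure 114 mm over their backs; the gripper's body (76 mm by 85 mm) begins 54 mm behind the grasp point. The pads swing forward as they close: fully open they stand 13 mm farther back than shut.
Start: joints at [1.403, 0.501, -0.427, 1.55, 0.221, 1.138, -0.21], TCP at [271.471, -590.596, 207.61] pointing down, gripper open.
Joint ranges: [-2.88, 2.88], [-0.31, 2.03], [-1.54, 1.56], [0.2, 2.42], [-1.41, 4.55], [0.19, 2.02], [-2.57, 2.57]. Speed limits (rad/s): [2.57, 2.57, 3.14, 3.14, 3.14, 3.14, 3.14].

### API

Orientations are given as a rotation vector (axis times angle).
In Python, from bench import bot gives the robot as it stands.
- The arm moves only by the tool servo_tool, never from a script. Its argument "targets" is a list that holds one entry, the list of rows, each a list of 4 numbers: the shift along the tool's x, y, z in m, then the turn about the tool's z in rad. In form: [[[x, y, z, yaw], ...]]. A call has exactly 8 rows; each row shifts and turns the commanded pose from where the row before left it, along the tool's axes as they then stand; what a row does not reach is not made up. A row lasts 1/12 s, in which the tool goes at most 41.7 mm and 7.16 degrees, less where a joint would pass 70% of its speed; a pose out of reach is approached as far as the arm can. A call with a gripper value outside its range is refused whole. "jaw" is the closure, from 0 (fully open) to 1 (shut), set as the call begins (left out, the last holds). The fingers move at their own pace and stop on an object; "force" is the grip in N (left out, the last holds). Time passes only in rows, so rows that do not move let the fingers close, or fill a call up. It gives the time, the measured TCP pose, the force, the opening and the grip force at its end, in the units of the state.
- bot.get_obs(): the state, without advancing time (a new reading comes with each control period).
- bot.capture(name): name is "scene" or "top" or "wrist"; returns (picture, depth): 480x640x3 uint8, red, green, blue; 480x640 float32, mm along the optical axis (not along the pixel's ray), 0 where there is no reading.
- bot.camera_params(name): a dict with "camera_matrix" (3x3 intrinsics, pixels), "extrinsics" (4x4, takes a point from camera to world coordinates). Camera axes: x right, y down, z forward; pixel columns grow to the right and rows downward; lengths in mm; the calibration is good to about 2 mm. A picture is of the moment at which its call begins: read the wrist's pose just before it. camera_params takes no time and is no camera call; for the wrist camera it gives the pose at the moment of the call.
- bot.finish_job(): hands the job in; it is judged then, once.
The state is a dict: "time_s": time; "joint_pos": joint angles; "dq": joint speeds; "joint_torque": joint torques, N m; "ee_pos": TCP position; "tcp_rot": TCP orientation; "contact_force": force on the tool from outside, world axes, zero at the start; "torque": the same for the moment, N m; "gripper_width": opening from 0.0 (shut) to 1.0 (fully open); "grip_force": force on a finger pad.
Only numpy, scipy, OpenCV 4.12 (cv2) and the standard library are available. Lean on these libraries where they do the work, as an engineer would, in place of code of your own. Each camera call takes 0.05 s, during which the arm holds its last target. There are 200 camera calls.

### The job

Sweep the three orange screw caps across the bench, with the outside of your fingers, through the open side of the low blue-walled tray, until each lies flat and wholly inside it. Slide them gently: never pinch them, lift them, tip them over or flick them. Leave the white cap, the tins, the bottles, the cup and the spatula where they are.

Things in the scene. Friction and masses are not known exactly. Their poses are not given: they have to be found in the camera images.
- cap_a: one of three equal orange plastic screw caps, 40 mm diameter, 18 mm high, about 20 g, lying flat and loose on the bench. Origin at the centre of its underside, z up
- cap_b: one of three equal orange plastic screw caps, 40 mm diameter, 18 mm high, about 20 g, lying flat and loose on the bench. Origin at the centre of its underside, z up
- cap_c: one of three equal orange plastic screw caps, 40 mm diameter, 18 mm high, about 20 g, lying flat and loose on the bench. Origin at the centre of its underside, z up
- tray: fixed catch tray: three blue walls, 22 mm high, 6 mm thick, round a black floor level with the bench (no lip), open on the fourth side. Inside 150 mm deep, 260 wide. Origin: centre of the floor; x axis points from the open side (x = -75 mm) to the back wall (inner face x = +75); side walls' inner faces at y = -130 and +130; z up. A cap is wholly inside once its centre is past x = -55
- white_cap: white plastic screw cap, the same shape as the orange ones, to be left alone: 40 mm diameter, 18 mm high, about 20 g, lying flat and loose on the bench. Origin at the centre of its underside, z up
- blue_tin: paint tin with a blue body and a paper band, 72 mm diameter, 93 mm high, standing; to be left alone. Origin at the centre of its underside
- white_tin: white paint tin, 72 mm diameter, 93 mm high, standing; to be left alone. Origin at the centre of its underside
- toner_bottle: white bottle with a blue label, 56 mm diameter, 150 mm high, standing; to be left alone. Origin at the centre of its underside
- pink_bottle: pink bottle, 56 mm diameter, 150 mm high, standing; to be left alone. Origin at the centre of its underside
- mixing_cup: white open mixing cup, 80 mm diameter at the rim, 90 mm high, standing; to be left alone. Origin at the centre of its underside
- spatula: black-handled spatula, 200 mm long with a steel blade at most 70 mm wide, lying flat on the robot's side of the caps, blade towards the cup; to be left alone. Origin at mid-length; its x axis runs along it towards the blade
Mind the look-alikes: they are no part of the job. What is shaped like the cap_a but yellow is not meant.

How it is judged:
By the outcome, as a careful person would: the job done as asked, in the order asked, and still so for the second after the job is handed in, with the robot touching nothing.
It also fails if it takes over 70 s, if anything falls off the work surface, if the arm or the gripper's body presses on something with over 40 N, if the wrist force passes 120 N, or if a joint passes its speed limit or range.

## Working session

There is one attempt and no reset: what is moved stays moved. The work goes in short steps, Python scripts to look and compute and a tool call to move; the robot and the scene stay as the last step left them, time stands still between calls to the robot, and variables do not carry over. Pictures are saved under pics/ and viewed, at most 10 in all, crops included, and the job is handed in when it is done.

Besides the shell and the picture viewer there is one more tool, called after "Call:" as a command line: name --argument value ..., lists and objects as JSON in quotes. servo_tool: Moves the arm, as the interface text tells. Its arguments: {"type":"object","properties":{"targets":{"type":"array"},"jaw":{"type":"number"},"force":{"type":"number"}},"required":["targets"]}

```bash
mkdir -p pics
cat > h.py <<'E'
from bench import bot
import numpy as np, cv2
from scipy.spatial.transform import Rotation as R
def world(name,d):
    p=bot.camera_params(name);K=np.array(p['camera_matrix']);T=np.array(p['extrinsics'])
    v,u=np.mgrid[:480,:640]
    P=np.stack([(u-K[0,2])/K[0,0]*d,(v-K[1,2])/K[1,1]*d,d],-1)
    return P@T[:3,:3].T+T[:3,3]
E
python3 - <<'E'
from h import *
o=bot.get_obs();print(o['ee_pos'],R.from_rotvec(o['tcp_rot']).as_matrix().round(3).tolist(),bot.grip_point_offset,o['time_s'])
im,d=bot.capture('top');np.savez('top.npz',im=im,d=d,W=world('top',d))
im2,d2=bot.capture('scene')
cv2.imwrite('pics/top.png',im[...,::-1]);cv2.imwrite('pics/scene.png',im2[...,::-1])
print(bot.camera_params('top')['extrinsics'])
E
```

```text
[ 271.08765607 -589.95444581  206.56774679] [[0.909, 0.418, -0.001], [0.418, -0.909, 0.002], [0.0, -0.002, -1.0]] 18.700000000000003 0.0
[[ 3.81435540e-03 -9.80711327e-01  1.95424520e-01  2.95625661e+02]
 [-9.99992471e-01 -3.60130688e-03  1.44549020e-03  4.62764559e+01]
 [-7.13824941e-04 -1.95428562e-01 -9.80717680e-01  1.29284379e+03]
 [ 0.00000000e+00  0.00000000e+00  0.00000000e+00  1.00000000e+00]]
```

View pics/top.png

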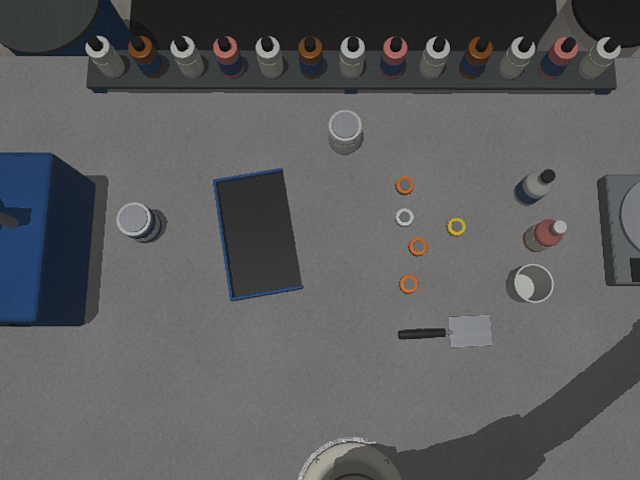

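View pics/scene.png

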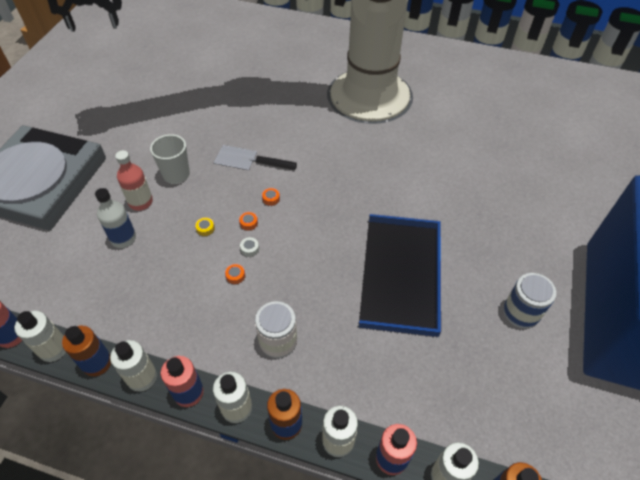

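The top view shows orange caps at about (405,185), (418,246) and (409,284), the white cap at (404,217) and the yellow one at (456,227). The tray is centred near (258,235) and opens to the right (-y). The white tin is at (346,130). Next I'll convert these pixels to positions.

Run:
```python
from h import *
z=np.load('top.npz');im,d,W=z['im'],z['d'],z['W']
hsv=cv2.cvtColor(im,cv2.COLOR_RGB2HSV)
p=bot.camera_params('top');K=np.array(p['camera_matrix']);T=np.array(p['extrinsics'])
def px(u,v,h):
    r=T[:3,:3]@np.array([(u-K[0,2])/K[0,0],(v-K[1,2])/K[1,1],1]);return (T[:3,3]+r*(h-T[2,3])/r[2])[:2].round(1)
for n,(u,v) in dict(A=(405,185),B=(418,246),C=(409,284),white=(404,217),yel=(456,227)).items():
    w=W[v-14:v+15,u-14:u+15]; m=(w[...,2]>9)&(w[...,2]<30); q=w[m]
    print(n,m.sum(),q.mean(0).round(1),((q.max(0)+q.min(0))/2).round(1),np.ptp(q,0).round(1))
for n,(u,v,r) in dict(wtin=(346,130,30),toner=(535,185,25),pink=(545,233,25),cup=(533,284,25)).items():
    w=W[v-r:v+r,u-r:u+r]; q=w[w[...,2]>35]; print(n,q.min(0).round(),q.max(0).round())
w=W[310:355,385:500];m=w[...,2]>3;print('spat',w[m].min(0).round(),w[m].max(0).round(), np.median(W[340:400,200:400,2]))
w=W[160:310,205:310];q=w[(w[...,2]>12)&(w[...,2]<35)]
m=((W[...,2]>12)&(W[...,2]<35));m[:160]=0;m[310:]=0;m[:,:205]=0;m[:,310:]=0
print(cv2.minAreaRect(W[m][:,:2].astype(np.float32)), cv2.boxPoints(cv2.minAreaRect(W[m][:,:2].astype(np.float32))).round())
for c in [(214,180),(282,169),(302,289),(232,300)]: print(c,px(*c,22))
```

```text
A 261 [ 652.3 -118.5   18.4] [ 652.7 -116.9   18. ] [39.3 41.7 17.4]
B 275 [ 514.7 -144.6   18.5] [ 515.1 -145.4   17.9] [40.2 39.9 16.8]
C 281 [ 433.2 -122.7   18.8] [ 433.7 -123.4   17.8] [38.9 38.8 17.1]
white 267 [ 579.4 -116.5   18.8] [ 586.4 -118.1   18.3] [52.  43.  17.2]
yel 273 [ 558.4 -229.4   18.7] [ 559.2 -232.4   17.6] [39.7 44.  17.1]
wtin [296. -21.  35.] [ 801.   52. 1293.]
toner [ 296. -415.   35.] [ 664.   46. 1293.]
pink [ 296. -431.   35.] [ 559.   46. 1293.]
cup [ 296. -407.   35.] [ 468.   46. 1293.]
spat [ 285. -318.    3.] [ 378.   46. 1293.] 0.4809863716337759
((543.4063720703125, 206.68975830078125), (273.59674072265625, 156.0703887939453), 10.264803886413574) [[395. 259.]
 [423. 106.]
 [692. 154.]
 [664. 308.]]
(214, 180) [660.3 303.7]
(282, 169) [686.2 153.6]
(302, 289) [419.7 105.7]
(232, 300) [395.8 254.3]
```

Call:
servo_tool --targets '[[[0, 0, 0, -0.12], [0, 0, 0, -0.12], [0, 0, 0, -0.12], [0, 0, 0, -0.12], [0, 0, 0, -0.12], [0, 0, 0, -0.12], [0, 0, 0, -0.12], [0, 0, 0, -0.12]]]' --jaw 0.77

```text
time_s: 0.77
ee_pos: [271.2, -590.2, 207.0]
tcp_rot: [-2.405, -2.019, -0.001]
contact_force: [0.5, 1.3, -0.5]
gripper_width: 0.228
grip_force: 0.0
```

Call:
servo_tool --targets '[[[0, 0, 0, -0.1], [0, 0, 0, -0.1], [0, 0, 0, -0.095], [0.02, 0.02, 0, 0], [0.023, 0.027, 0, 0], [0.023, 0.027, 0, 0], [0.023, 0.027, 0, 0], [0.023, 0.027, 0, 0]]]'

```text
time_s: 1.43
ee_pos: [386.2, -463.2, 207.2]
tcp_rot: [-2.09, -2.344, -0.0]
contact_force: [0.4, 0.2, -1.0]
gripper_width: 0.23
grip_force: 0.0
```

Call:
servo_tool --targets '[[[0.023, 0.027, 0, 0], [0.023, 0.027, 0, 0], [0.023, 0.027, 0, 0], [0.023, 0.027, 0, 0], [0.023, 0.027, 0, 0], [0.023, 0.027, 0, 0], [0.023, 0.027, 0, 0], [0.02, 0.02, 0, 0]]]'

```text
time_s: 2.1
ee_pos: [574.2, -258.1, 207.3]
tcp_rot: [-2.088, -2.347, -0.002]
contact_force: [0.6, 0.3, -0.3]
gripper_width: 0.227
grip_force: 0.0
```

```bash
cat >> h.py <<'E'
def st(tx=None,ty=None,ang=None,tz=None):
    o=bot.get_obs();M=R.from_rotvec(o['tcp_rot']).as_matrix();p=np.array(o['ee_pos'])
    a=np.degrees(np.arctan2(M[1,0],M[0,0]))
    print('t',round(o['time_s'],2),p.round(1),'ang',a.round(2),'w',round(o['gripper_width'],3),'F',np.round(o['contact_force'],1),'q',np.round(o['joint_pos'],2))
    if tx is not None:
        print('tool delta mm',(M.T@(np.array([tx,ty,p[2] if tz is None else tz])-p)).round(1),'yaw',-np.radians((ang if ang is not None else a)-a).round(3))
E
python3 -c "
from h import *
st(658,-169,96.6)"
```

```text
t 2.1 [ 574.2 -258.1  207.3] ang 96.69 w 0.227 F [ 0.6  0.3 -0.3] q [ 0.93  0.54 -0.77  1.6   0.4   1.17  0.19]
tool delta mm [78.7 93.6  0.1] yaw 0.002
```

Call:
servo_tool --targets '[[[0.018, 0.021, 0, 0], [0.02, 0.024, 0, 0], [0.02, 0.024, 0, 0], [0.015, 0.018, 0.01, 0], [0.006, 0.007, 0.02, 0], [0, 0, 0.03, 0], [0, 0, 0.03, 0], [0, 0, 0.03, 0]]]'

```text
time_s: 2.77
ee_pos: [656.8, -171.2, 86.0]
tcp_rot: [-2.089, -2.346, 0.0]
contact_force: [-0.4, -0.9, -0.0]
gripper_width: 0.229
grip_force: 0.0
```

```bash
python3 -c "
from h import *
st(658,-169,96.6,5)
im,d=bot.capture('wrist');cv2.imwrite('pics/w1.png',im[...,::-1]);W=world('wrist',d)
h=cv2.cvtColor(im,cv2.COLOR_RGB2HSV);m=((h[...,0]>5)&(h[...,0]<16)&(h[...,1]>150)&(h[...,2]>90)).astype(np.uint8)
n,l,s,c=cv2.connectedComponentsWithStats(m)
for i in range(1,n):
    if s[i,4]>200:
        q=W[l==i];q=q[(q[:,2]>10)&(q[:,2]<26)];print(s[i],c[i].round(),((q.max(0)+q.min(0))/2).round(1),np.ptp(q,0).round(1))
"
```

```text
t 2.77 [ 656.8 -171.2   86. ] ang 96.63 w 0.229 F [-0.4 -0.9 -0. ] q [ 0.67  0.75 -0.69  1.56  0.53  1.03 -0.05]
tool delta mm [ 2.   1.5 81. ] yaw 0.001
[  43  143   81   70 1135] [ 99. 174.] [ 510.6 -143.8   11.7] [36.6 38.1  3.4]
[ 51 158  49  45 231] [ 74. 180.] [ 510.3 -144.5   12.2] [27.1 25.5  3.9]
```

View pics/w1.png

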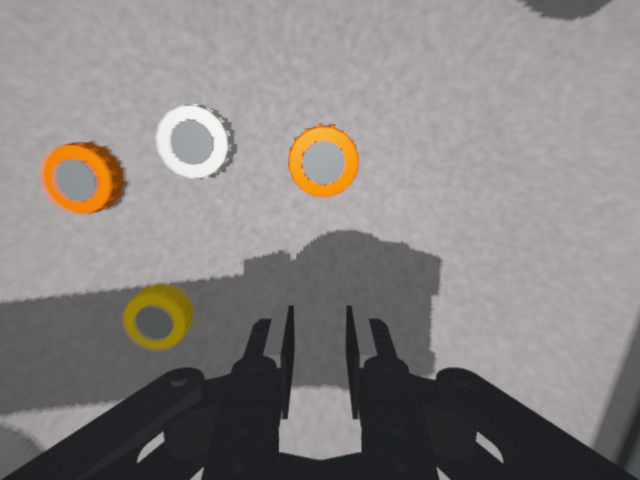

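The wrist view shows cap A at (323,161), in line with the finger gap centred at (320,310). The white and yellow caps sit off to the left. I'll descend and sweep.

Call:
servo_tool --targets '[[[0, 0.001, 0.025, 0], [0, 0, 0.025, 0], [0, 0, 0.02, 0], [0, 0, 0.008, 0], [0, 0, 0.003, 0], [0.005, 0, 0, 0], [0.006, 0, 0, 0], [0.006, 0, 0, 0]]]'

```text
time_s: 3.48
ee_pos: [657.2, -153.9, 8.5]
tcp_rot: [2.089, 2.344, 0.003]
contact_force: [-0.2, 0.3, 0.3]
gripper_width: 0.229
grip_force: 0.0
```

Call:
servo_tool --targets '[[[0.006, 0, 0, 0], [0.006, 0, 0, 0], [0.007, 0, 0, 0], [0.008, 0, 0, 0], [0.009, 0, 0, 0], [0.01, 0, 0, 0], [0.01, 0, 0, 0], [0.01, 0, 0, 0]]]'

```text
time_s: 4.15
ee_pos: [648.2, -87.6, 6.6]
tcp_rot: [-2.089, -2.346, -0.0]
contact_force: [0.6, 0.2, 0.4]
gripper_width: 0.23
grip_force: 0.0
```

```bash
cat >> h.py <<'E'
def look(name='top'):
    im,d=bot.capture(name);W=world(name,d)
    h=cv2.cvtColor(im,cv2.COLOR_RGB2HSV);m=((h[...,0]>4)&(h[...,0]<17)&(h[...,1]>120)&(h[...,2]>40)).astype(np.uint8)
    m=cv2.morphologyEx(m,cv2.MORPH_CLOSE,np.ones((5,5)))
    n,l,s,c=cv2.connectedComponentsWithStats(m)
    for i in range(1,n):
        if s[i,4]>40 and s[i,4]<1000:
            q=W[l==i];q=q[(q[:,2]>9)&(q[:,2]<26)]
            if len(q) and q[0,0]<720:
                xy=((q.max(0)+q.min(0))/2).round(1);r=(xy[:2]-[542.5,203.5])@np.array([[-.18,-.98],[.98,-.18]]).T
                print(s[i],xy,np.ptp(q,0).round(1),'tray',r.round(1))
    return im
E
python3 -c "
from h import *
st(615,165);im=look();cv2.imwrite('pics/t2.png',cv2.resize(im[140:310,200:500],None,fx=2.5,fy=2.5)[...,::-1])
"
```

```text
t 4.15 [648.2 -87.6   6.6] ang 96.61 w 0.23 F [0.6 0.2 0.4] q [ 0.54  0.81 -0.64  1.66  0.6   0.88 -0.23]
tool delta mm [ 2.548e+02 -3.900e+00  1.000e-01] yaw -0.0
[403 181  11  14  65] [ 648.1 -126.3   17.4] [27.6 23.2 15.8] tray [304.2 162.9]
[409 237  18  19 178] [ 515.  -144.4   17.3] [39.3 37.4 15.2] tray [345.9  35.7]
[399 275  19  19 188] [ 433.2 -122.    16.8] [37.6 38.  15.2] tray [338.7 -48.5]
```

View pics/t2.png

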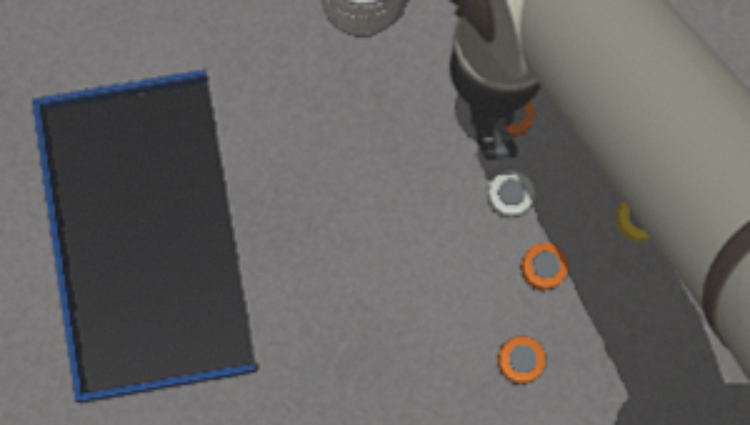

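Cap A seems to be still at its original place, at (518,115) in the crop, although the fingers have moved on. I'll look with the wrist camera before going further.

```bash
python3 -c "
from h import *
im,d=bot.capture('top');W=world('top',d)
for v in range(182,212,3): print(v,[tuple(int(x) for x in W[v,u]) for u in range(390,416,4)])
im=look('wrist');cv2.imwrite('pics/w2.png',im[...,::-1])
"
```

```text
182 [(615, -70, 170), (611, -77, 182), (611, -84, 183), (612, -92, 180), (614, -101, 170), (657, -130, 20), (663, -142, 0)]
185 [(628, -77, 101), (611, -79, 160), (612, -87, 158), (612, -95, 158), (650, -121, 20), (651, -130, 16), (657, -142, -2)]
188 [(625, -78, 88), (610, -81, 142), (611, -89, 137), (610, -97, 144), (644, -121, 17), (645, -130, 15), (649, -141, 0)]
191 [(623, -80, 69), (620, -87, 83), (606, -90, 133), (638, -112, 16), (638, -121, 13), (637, -129, 20), (641, -141, 4)]
194 [(609, -77, 98), (604, -83, 116), (600, -89, 135), (603, -99, 121), (635, -123, 0), (634, -132, 3), (635, -141, 2)]
197 [(603, -77, 95), (597, -83, 121), (595, -90, 129), (594, -98, 132), (628, -123, 2), (628, -132, 1), (628, -141, 1)]
200 [(620, -87, 3), (588, -81, 133), (588, -90, 130), (590, -99, 123), (620, -122, 5), (619, -131, 9), (622, -141, -2)]
203 [(614, -87, 0), (583, -82, 125), (614, -105, 0), (614, -113, 3), (614, -123, 1), (614, -132, 1), (615, -141, -2)]
206 [(608, -87, 0), (608, -96, -3), (607, -104, 2), (607, -114, 0), (607, -122, 0), (607, -131, 4), (606, -140, 4)]
209 [(601, -87, -1), (600, -96, 0), (598, -104, 8), (595, -111, 21), (597, -120, 16), (601, -131, 0), (601, -141, -2)]
```

View pics/w2.png

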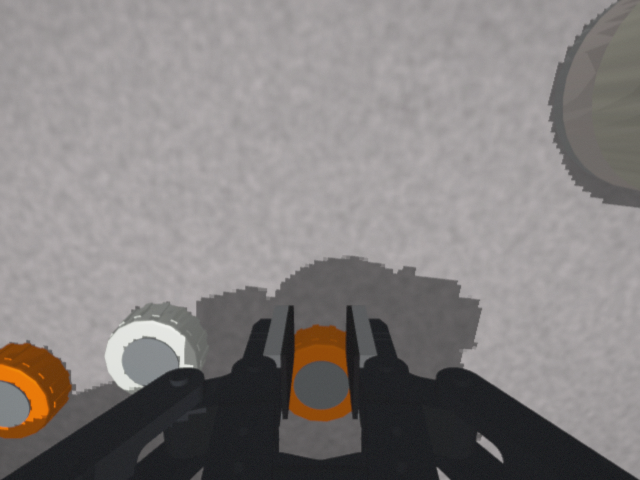

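```bash
python3 -c "
from h import *
im,d=bot.capture('wrist');W=world('wrist',d)
for v in (300,308,316,324,332,345,360): print(v,[(u,tuple(int(x) for x in W[v,u])) for u in (262,275,283,288,291,350,354,362,375)])
st()"
```

```text
300 [(262, (622, -94, -1)), (275, (628, -93, 0)), (283, (631, -93, -1)), (288, (634, -92, -1)), (291, (635, -93, -2)), (350, (661, -89, 0)), (354, (663, -89, 0)), (362, (667, -89, 0)), (375, (673, -88, -1))]
308 [(262, (622, -98, 0)), (275, (630, -79, 35)), (283, (633, -78, 36)), (288, (635, -79, 35)), (291, (636, -78, 36)), (350, (657, -76, 36)), (354, (658, -76, 36)), (362, (661, -75, 35)), (375, (673, -92, 0))]
316 [(262, (623, -101, 0)), (275, (631, -79, 42)), (283, (634, -79, 42)), (288, (635, -79, 41)), (291, (636, -79, 41)), (350, (656, -76, 43)), (354, (658, -76, 42)), (362, (661, -76, 42)), (375, (674, -96, -1))]
324 [(262, (627, -84, 40)), (275, (632, -79, 47)), (283, (634, -78, 48)), (288, (636, -78, 48)), (291, (637, -80, 43)), (350, (656, -76, 47)), (354, (657, -76, 48)), (362, (660, -76, 47)), (375, (666, -79, 39))]
332 [(262, (627, -84, 45)), (275, (632, -79, 53)), (283, (635, -79, 52)), (288, (636, -78, 54)), (291, (637, -84, 43)), (350, (656, -77, 52)), (354, (657, -76, 54)), (362, (660, -76, 53)), (375, (665, -79, 46))]
345 [(262, (629, -82, 56)), (275, (633, -79, 60)), (283, (635, -78, 61)), (288, (637, -81, 57)), (291, (638, -88, 45)), (350, (656, -81, 53)), (354, (656, -76, 61)), (362, (659, -76, 61)), (375, (664, -79, 54))]
360 [(262, (630, -77, 72)), (275, (634, -80, 67)), (283, (636, -80, 67)), (288, (637, -86, 58)), (291, (638, -93, 46)), (350, (657, -86, 54)), (354, (656, -78, 66)), (362, (659, -77, 66)), (375, (661, -75, 70))]
t 4.35 [648.4 -88.6   6.6] ang 96.65 w 0.227 F [ 0.6 -0.4 -0.2] q [ 0.54  0.81 -0.64  1.65  0.6   0.88 -0.23]
```

The wrist depth puts the fingertips at z ≈ 33 mm while the TCP reads 6.6. They passed over cap A without touching it. I'll go back behind the cap and lower in steps, watching the depth and the force.

Call:
servo_tool --targets '[[[-0.008, 0, 0, 0], [-0.012, 0, 0, 0], [-0.014, 0, 0, 0], [-0.014, 0, 0, 0], [-0.014, 0, 0, 0], [-0.012, 0, 0, 0], [-0.006, 0, 0, 0], [0, 0, 0, 0]]]'

```text
time_s: 5.02
ee_pos: [657.4, -172.0, 6.3]
tcp_rot: [2.094, 2.341, -0.001]
contact_force: [0.1, 0.2, 0.2]
gripper_width: 0.231
grip_force: 0.0
```

Call:
servo_tool --targets '[[[0, 0, 0.003, 0], [0, 0, 0.003, 0], [0, 0, 0.003, 0], [0, 0, 0.003, 0], [0, 0, 0.002, 0], [0, 0, 0, 0], [0, 0, 0, 0], [0, 0, 0, 0]]]'

```text
time_s: 5.68
ee_pos: [657.7, -168.3, -7.3]
tcp_rot: [2.09, 2.346, 0.0]
contact_force: [0.9, -0.2, 0.1]
gripper_width: 0.228
grip_force: 0.0
```

```bash
cat >> h.py <<'E'
def tips():
    im,d=bot.capture('wrist');W=world('wrist',d)
    for u in (283,288,354,360):
        print(u,[(v,W[v,u].round().astype(int).tolist()) for v in range(298,322,3)])
    return im
E
python3 -c "
from h import *
st();tips();look('wrist');bot.get_obs()"
```

```text
t 5.68 [ 657.7 -168.3   -7.3] ang 96.61 w 0.228 F [ 0.9 -0.2  0.1] q [ 0.63  0.86 -0.63  1.59  0.61  0.89 -0.11]
283 [(298, [642, -166, -1]), (301, [642, -167, -1]), (304, [642, -168, -1]), (307, [643, -159, 22]), (310, [643, -159, 24]), (313, [643, -159, 26]), (316, [643, -159, 27]), (319, [644, -159, 31])]
288 [(298, [644, -166, -1]), (301, [644, -166, 0]), (304, [644, -168, -1]), (307, [645, -159, 21]), (310, [645, -158, 25]), (313, [645, -159, 25]), (316, [645, -158, 29]), (319, [645, -158, 31])]
354 [(298, [671, -162, 0]), (301, [671, -163, 1]), (304, [671, -165, -1]), (307, [668, -156, 20]), (310, [668, -155, 26]), (313, [668, -156, 26]), (316, [668, -157, 28]), (319, [667, -156, 31])]
360 [(298, [674, -162, -2]), (301, [674, -163, -1]), (304, [674, -164, 0]), (307, [670, -156, 21]), (310, [670, -157, 22]), (313, [670, -156, 26]), (316, [670, -156, 28]), (319, [670, -156, 31])]
```

No contact at TCP z = -7, and the tips are at about 20, so the TCP reading is about 28 mm low. I'll lower to a reading of about -23.

Call:
servo_tool --targets '[[[0, 0, 0.003, 0], [0, 0, 0.003, 0], [0, 0, 0.003, 0], [0, 0, 0.003, 0], [0, 0, 0.002, 0], [0, 0, 0.0015, 0], [0, 0, 0, 0], [0, 0, 0, 0]]]'

```text
time_s: 6.45
ee_pos: [657.6, -168.4, -23.0]
tcp_rot: [-2.09, -2.346, -0.0]
contact_force: [0.9, -0.2, -0.0]
gripper_width: 0.23
grip_force: 0.0
```

```bash
python3 -c "
from h import *
st(615,165);im=tips();cv2.imwrite('pics/w3.png',im[...,::-1])"
```

```text
t 6.45 [ 657.6 -168.4  -23. ] ang 96.59 w 0.23 F [ 0.9 -0.2 -0. ] q [ 0.62  0.88 -0.62  1.59  0.62  0.87 -0.11]
tool delta mm [336.1  -4.    0. ] yaw -0.0
283 [(298, [642, -159, -2]), (301, [642, -160, -1]), (304, [642, -161, -1]), (307, [643, -159, 7]), (310, [643, -159, 8]), (313, [643, -159, 11]), (316, [643, -159, 13]), (319, [644, -159, 15])]
288 [(298, [644, -158, 0]), (301, [644, -159, 0]), (304, [644, -161, -1]), (307, [645, -159, 5]), (310, [645, -159, 9]), (313, [645, -159, 10]), (316, [645, -159, 12]), (319, [645, -158, 16])]
354 [(298, [669, -156, -2]), (301, [669, -157, -1]), (304, [669, -158, 0]), (307, [668, -156, 5]), (310, [668, -156, 8]), (313, [668, -157, 9]), (316, [668, -156, 13]), (319, [667, -156, 15])]
360 [(298, [671, -155, 0]), (301, [671, -156, -1]), (304, [671, -158, -1]), (307, [670, -156, 6]), (310, [670, -156, 9]), (313, [670, -156, 11]), (316, [670, -156, 13]), (319, [669, -156, 15])]
```

View pics/w3.png

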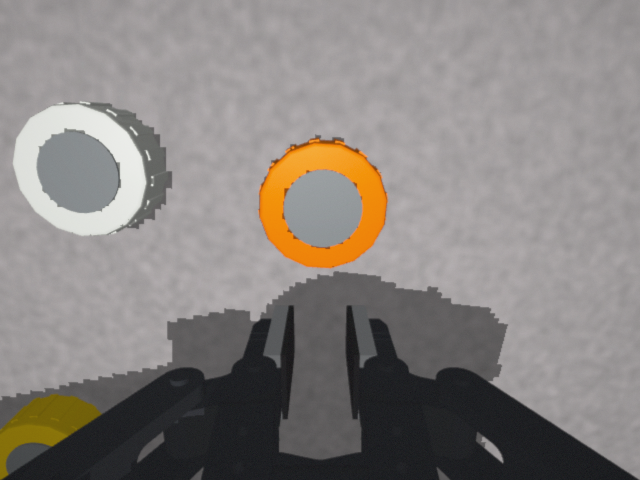

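The tips are now at about 5 mm. Cap A at (323,204) is dead ahead of the finger gap at x ≈ 320, so I'll sweep.

Call:
servo_tool --targets '[[[0.004, 0, 0, 0], [0.005, 0, 0, 0], [0.005, 0, 0, 0], [0.005, 0, 0, 0], [0.006, 0, 0, 0], [0.007, 0, 0, 0], [0.008, 0, 0, 0], [0.009, 0, 0, 0]]]'

```text
time_s: 7.17
ee_pos: [651.9, -119.1, -22.9]
tcp_rot: [2.09, 2.345, -0.0]
contact_force: [0.6, -0.8, -0.1]
gripper_width: 0.23
grip_force: 0.1
```

Call:
servo_tool --targets '[[[0.01, 0, 0, 0], [0.01, 0, 0, 0], [0.01, 0, 0, 0], [0.01, 0, 0, 0], [0.01, 0, 0, 0], [0.01, 0, 0, 0], [0.01, 0, 0, 0], [0.01, 0, 0, 0]]]'

```text
time_s: 7.83
ee_pos: [642.7, -39.3, -22.9]
tcp_rot: [2.09, 2.345, 0.0]
contact_force: [0.1, 0.1, -0.7]
gripper_width: 0.23
grip_force: 0.1
```

```bash
python3 -c "
from h import *
st(615,165);tips();im,d=bot.capture('wrist');W=world('wrist',d)
h=cv2.cvtColor(im,cv2.COLOR_RGB2HSV);m=(h[...,0]>4)&(h[...,0]<17)&(h[...,1]>120)&(h[...,2]>40)&(W[...,2]>9)
q=W[m];print(len(q),q.min(0),q.max(0))"
```

```text
t 7.83 [642.7 -39.3 -22.9] ang 96.59 w 0.23 F [ 0.1  0.1 -0.7] q [ 0.45  0.84 -0.62  1.69  0.63  0.82 -0.33]
tool delta mm [206.2  -4.   -0. ] yaw -0.0
283 [(298, [628, -18, 18]), (301, [628, -19, 18]), (304, [628, -20, 18]), (307, [628, -22, 16]), (310, [628, -22, 17]), (313, [628, -23, 17]), (316, [628, -26, 14]), (319, [628, -26, 15])]
288 [(298, [629, -18, 18]), (301, [629, -19, 17]), (304, [629, -20, 17]), (307, [630, -21, 18]), (310, [630, -22, 18]), (313, [630, -23, 18]), (316, [630, -24, 17]), (319, [630, -26, 17])]
354 [(298, [651, -15, 17]), (301, [651, -16, 17]), (304, [651, -17, 18]), (307, [651, -18, 18]), (310, [651, -19, 18]), (313, [652, -21, 17]), (316, [652, -21, 18]), (319, [652, -24, 15])]
360 [(298, [653, -15, 16]), (301, [653, -16, 17]), (304, [653, -17, 17]), (307, [653, -18, 18]), (310, [653, -19, 17]), (313, [655, -24, 10]), (316, [654, -23, 13]), (319, [654, -24, 15])]
5078 [618.17215463 -28.72597907   9.01515283] [658.73915378  38.26803479 143.04175541]
```

Cap A is being pushed and stays flat. Continuing.

Call:
servo_tool --targets '[[[0.008, 0, 0, 0], [0.01, 0, 0, 0], [0.01, 0, 0, 0], [0.01, 0, 0, 0], [0.01, 0, 0, 0], [0.01, 0, 0, 0], [0.01, 0, 0, 0], [0.01, 0, 0, 0]]]'

```text
time_s: 8.6
ee_pos: [633.7, 38.4, -22.9]
tcp_rot: [2.09, 2.346, 0.0]
contact_force: [-0.0, -0.1, 0.1]
gripper_width: 0.232
grip_force: 0.0
```

Call:
servo_tool --targets '[[[0.01, 0, 0, 0], [0.01, 0, 0, 0], [0.01, 0, 0, 0], [0.01, 0, 0, 0], [0.01, 0, 0, 0], [0.01, 0, 0, 0], [0.01, 0, 0, 0], [0.01, 0, 0, 0]]]'

```text
time_s: 9.27
ee_pos: [624.5, 117.6, -22.9]
tcp_rot: [2.09, 2.345, -0.0]
contact_force: [-0.5, 0.5, 0.4]
gripper_width: 0.229
grip_force: 0.1
```

Call:
servo_tool --targets '[[[0.01, 0, 0, 0], [0.01, 0, 0, 0], [0.01, 0, 0, 0], [0.008, 0, 0, 0], [0.006, 0, 0, 0], [0.004, 0, 0, 0], [0.002, 0, 0, 0], [0, 0, 0, 0]]]'

```text
time_s: 9.93
ee_pos: [618.8, 166.7, -22.9]
tcp_rot: [-2.09, -2.346, -0.0]
contact_force: [-0.5, -0.1, 0.1]
gripper_width: 0.233
grip_force: 0.0
```

```bash
python3 -c "
from h import *
st(515,-200,90,40);look()
im,d=bot.capture('wrist');W=world('wrist',d)
h=cv2.cvtColor(im,cv2.COLOR_RGB2HSV);m=(h[...,0]>4)&(h[...,0]<17)&(h[...,1]>120)&(h[...,2]>40)&(W[...,2]>9)&(W[...,2]<26)
q=W[m];print(len(q),q.min(0),q.max(0))"
```

```text
t 9.93 [618.8 166.7 -22.9] ang 96.61 w 0.233 F [-0.5 -0.1  0.1] q [ 0.13  0.83 -0.61  1.7   0.62  0.82 -0.66]
tool delta mm [-352.3 -145.4  -62.9] yaw 0.115
[254 196  16  15 107] [610.9 198.7  17.2] [30.6 31.6 12.2] tray [-7.6 67.9]
2500 [594.56853461 174.0961302    9.03576687] [634.6656443  215.52457935  18.97254828]
```

Cap A is inside the tray, flat, at tray x ≈ -20. Now for cap B.

Call:
servo_tool --targets '[[[-0.008, 0, 0, 0], [-0.012, 0, 0, 0], [0, 0, -0.02, 0.115], [0, 0, -0.025, 0], [0, 0, -0.025, 0], [-0.02, -0.006, -0.005, 0], [-0.03, -0.01, 0, 0], [-0.03, -0.01, 0, 0]]]'

```text
time_s: 10.7
ee_pos: [595.8, 64.7, 53.2]
tcp_rot: [2.22, 2.221, 0.002]
contact_force: [0.1, -0.7, -0.4]
gripper_width: 0.233
grip_force: 0.0
```

Call:
servo_tool --targets '[[[-0.03, -0.01, 0, 0], [-0.03, -0.01, 0, 0], [-0.03, -0.01, 0, 0], [-0.03, -0.01, 0, 0], [-0.03, -0.01, 0, 0], [-0.03, -0.01, 0, 0], [-0.03, -0.01, 0, 0], [-0.02, -0.005, 0, 0]]]'

```text
time_s: 11.37
ee_pos: [517.5, -169.6, 51.8]
tcp_rot: [2.227, 2.215, -0.005]
contact_force: [-0.4, 0.2, 0.2]
gripper_width: 0.229
grip_force: 0.0
```

```bash
python3 -c "
from h import *
st(515,-190,90,-23)"
```

```text
t 11.37 [ 517.5 -169.6   51.8] ang 89.69 w 0.229 F [-0.4  0.2  0.2] q [ 0.79  0.59 -0.66  1.93  0.5   0.8  -0.16]
tool delta mm [-20.2  -2.2  74.9] yaw -0.005
```

Call:
servo_tool --targets '[[[-0.012, 0, 0, 0], [-0.003, 0, 0, 0], [0, 0, 0, 0], [0, 0, 0, 0], [0, 0, 0.015, 0], [0, 0, 0.02, 0], [0, 0, 0.01, 0], [0, 0, 0, 0]]]'

```text
time_s: 12.03
ee_pos: [518.7, -176.0, 5.1]
tcp_rot: [-2.215, -2.222, 0.002]
contact_force: [-0.0, 0.4, -0.1]
gripper_width: 0.231
grip_force: 0.0
```

```bash
python3 -c "
from h import *
st(515,-190,90,-23);im=tips();cv2.imwrite('pics/w4.png',im[...,::-1])"
```

```text
t 12.03 [ 518.7 -176.     5.1] ang 90.17 w 0.231 F [-0.   0.4 -0.1] q [ 0.76  0.67 -0.61  1.93  0.56  0.73 -0.19]
tool delta mm [-14.   -3.7  28. ] yaw 0.003
283 [(298, [503, -177, 1]), (301, [503, -179, 1]), (304, [503, -180, 1]), (307, [506, -165, 35]), (310, [506, -165, 39]), (313, [506, -165, 40]), (316, [507, -165, 43]), (319, [507, -166, 43])]
288 [(298, [505, -177, 1]), (301, [505, -179, 0]), (304, [505, -180, 0]), (307, [508, -165, 35]), (310, [508, -165, 38]), (313, [508, -166, 39]), (316, [508, -166, 41]), (319, [508, -165, 44])]
354 [(298, [535, -178, 0]), (301, [534, -179, 1]), (304, [535, -180, 1]), (307, [532, -166, 34]), (310, [531, -165, 37]), (313, [531, -165, 40]), (316, [531, -165, 42]), (319, [531, -166, 44])]
360 [(298, [537, -177, 0]), (301, [537, -179, 0]), (304, [537, -180, 1]), (307, [534, -166, 34]), (310, [533, -165, 37]), (313, [533, -165, 41]), (316, [533, -166, 42]), (319, [533, -165, 44])]
```

View pics/w4.png

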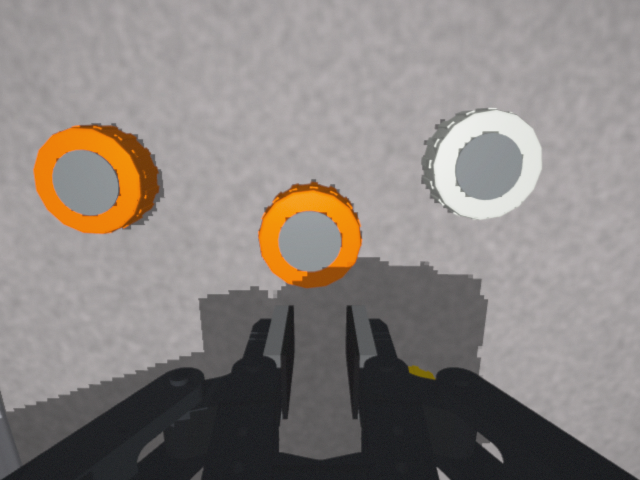

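Cap B at (310,237) is about 4 mm to the left of the finger axis, and the yellow cap is behind on the right. I'll shift, back off and lower, then sweep.

Call:
servo_tool --targets '[[[-0.006, -0.002, 0, 0], [-0.006, -0.002, 0, 0], [-0.002, 0, 0.005, 0], [0, 0, 0.008, 0], [0, 0, 0.008, 0], [0, 0, 0.005, 0], [0, 0, 0.002, 0], [0, 0, 0, 0]]]'

```text
time_s: 12.75
ee_pos: [515.6, -192.0, -21.8]
tcp_rot: [-2.22, -2.221, 0.001]
contact_force: [-0.6, 0.0, -0.4]
gripper_width: 0.23
grip_force: 0.0
```

```bash
python3 -c "
from h import *
st(513,175,90,-23);tips();o=None"
```

```text
t 12.75 [ 515.6 -192.   -21.8] ang 90.03 w 0.23 F [-0.6  0.  -0.4] q [ 0.76  0.71 -0.58  1.93  0.6   0.68 -0.19]
tool delta mm [367.   -2.4   1.5] yaw 0.0
283 [(298, [502, -181, -1]), (301, [502, -182, 0]), (304, [502, -183, 0]), (307, [502, -181, 6]), (310, [503, -181, 10]), (313, [503, -182, 11]), (316, [503, -181, 14]), (319, [503, -181, 17])]
288 [(298, [504, -181, -1]), (301, [504, -182, 0]), (304, [504, -183, 0]), (307, [504, -181, 7]), (310, [504, -181, 9]), (313, [504, -181, 12]), (316, [505, -181, 14]), (319, [505, -181, 16])]
354 [(298, [528, -181, 0]), (301, [529, -183, -1]), (304, [528, -183, 0]), (307, [528, -181, 7]), (310, [528, -182, 8]), (313, [528, -182, 11]), (316, [527, -181, 14]), (319, [527, -181, 17])]
360 [(298, [531, -181, 0]), (301, [531, -182, -1]), (304, [531, -183, 0]), (307, [530, -181, 8]), (310, [530, -181, 9]), (313, [530, -181, 12]), (316, [529, -181, 15]), (319, [529, -182, 16])]
```

Call:
servo_tool --targets '[[[0.004, 0, 0.001, 0], [0.005, 0, 0, 0], [0.005, 0, 0, 0], [0.005, 0, 0, 0], [0.006, 0, 0, 0], [0.007, 0, 0, 0], [0.008, 0, 0, 0], [0.009, 0, 0, 0]]]'

```text
time_s: 13.47
ee_pos: [516.2, -142.9, -21.8]
tcp_rot: [2.221, 2.221, 0.0]
contact_force: [-0.3, -1.3, 0.3]
gripper_width: 0.229
grip_force: 0.1
```

Call:
servo_tool --targets '[[[0.01, 0, 0, 0], [0.01, 0, 0, 0], [0.01, 0, 0, 0], [0.01, 0, 0, 0], [0.01, 0, 0, 0], [0.01, 0, 0, 0], [0.01, 0, 0, 0], [0.01, 0, 0, 0]]]'

```text
time_s: 14.13
ee_pos: [516.2, -62.6, -21.9]
tcp_rot: [2.221, 2.222, 0.0]
contact_force: [0.4, -0.7, 0.1]
gripper_width: 0.232
grip_force: 0.1
```

```bash
cat >> h.py <<'E'
def wcap():
    im,d=bot.capture('wrist');W=world('wrist',d)
    h=cv2.cvtColor(im,cv2.COLOR_RGB2HSV);m=((h[...,0]>4)&(h[...,0]<17)&(h[...,1]>120)&(h[...,2]>40)&(W[...,2]>9)&(W[...,2]<26)).astype(np.uint8)
    n,l,s,c=cv2.connectedComponentsWithStats(m)
    for i in range(1,n):
        if s[i,4]>300: q=W[l==i];print(c[i].round(),q.min(0).round(1),q.max(0).round(1))
E
python3 -c "
from h import *
st(513,155,90,-23);wcap()"
```

```text
t 14.13 [516.2 -62.6 -21.9] ang 90.01 w 0.232 F [ 0.4 -0.7  0.1] q [ 0.53  0.67 -0.58  2.01  0.6   0.64 -0.44]
tool delta mm [217.6  -3.2   1.1] yaw 0.0
[322. 275.] [495.7 -52.8   9. ] [536.  -10.8  19.3]
```

Cap B is centred and moving with the fingers.

Call:
servo_tool --targets '[[[0.008, 0, 0, 0], [0.01, 0, 0, 0], [0.01, 0, 0, 0], [0.01, 0, 0, 0], [0.01, 0, 0, 0], [0.01, 0, 0, 0], [0.01, 0, 0, 0], [0.01, 0, 0, 0]]]'

```text
time_s: 14.85
ee_pos: [516.1, 15.5, -21.9]
tcp_rot: [-2.221, -2.222, -0.0]
contact_force: [0.9, 0.4, 0.7]
gripper_width: 0.23
grip_force: 0.0
```

Call:
servo_tool --targets '[[[0.01, 0, 0, 0], [0.01, 0, 0, 0], [0.01, 0, 0, 0], [0.01, 0, 0, 0], [0.01, 0, 0, 0], [0.01, 0, 0, 0], [0.01, 0, 0, 0], [0.01, 0, 0, 0]]]'

```text
time_s: 15.52
ee_pos: [516.2, 95.4, -21.9]
tcp_rot: [2.221, 2.221, 0.0]
contact_force: [-0.3, -0.6, -0.5]
gripper_width: 0.233
grip_force: 0.1
```

Call:
servo_tool --targets '[[[0.01, 0, 0, 0], [0.01, 0, 0, 0], [0.01, 0, 0, 0], [0.01, 0, 0, 0], [0.009, 0, 0, 0], [0.006, 0, 0, 0], [0.003, 0, 0, 0], [0, 0, 0, 0]]]'

```text
time_s: 16.18
ee_pos: [516.1, 153.4, -21.8]
tcp_rot: [-2.22, -2.223, -0.001]
contact_force: [-0.3, -0.3, -0.8]
gripper_width: 0.228
grip_force: 0.0
```

```bash
python3 -c "
from h import *
st(426,-175,81,-23);wcap();look()"
```

```text
t 16.18 [516.1 153.4 -21.8] ang 90.07 w 0.228 F [-0.3 -0.3 -0.8] q [ 0.12  0.69 -0.57  1.96  0.6   0.66 -0.84]
tool delta mm [-328.3  -90.5    1. ] yaw 0.158
[583. 212.] [593.7 175.6   9. ] [616.1 214.9  18. ]
[320. 215.] [498.6 192.7   9. ] [532.  202.2  18.1]
[329. 306.] [502.2 160.7   9.6] [533.6 179.   19.1]
[258 244  14  11  61] [507.  187.6  16.6] [20.6 26.  14.4] tray [ 22.  -31.9]
```

B is in the tray too, at tray x ≈ -16. Now cap C.

Call:
servo_tool --targets '[[[-0.008, 0, 0, 0], [-0.012, 0, 0, 0], [0, 0, -0.02, 0.115], [0, 0, -0.025, 0], [0, 0, -0.025, 0], [-0.02, -0.004, -0.005, 0], [-0.03, -0.005, 0, 0], [-0.03, -0.005, 0, 0]]]'

```text
time_s: 16.95
ee_pos: [493.4, 52.5, 53.9]
tcp_rot: [2.344, 2.089, 0.001]
contact_force: [0.0, -1.9, -0.1]
gripper_width: 0.229
grip_force: 0.0
```

Call:
servo_tool --targets '[[[-0.03, -0.005, 0, 0], [-0.03, -0.005, 0, 0], [-0.03, -0.006, 0, 0], [-0.03, -0.005, 0, 0], [-0.03, -0.005, 0, 0], [-0.03, -0.006, 0, 0], [-0.03, -0.005, 0, 0], [-0.018, -0.003, 0, 0]]]'

```text
time_s: 17.62
ee_pos: [424.4, -172.6, 52.9]
tcp_rot: [2.351, 2.083, -0.004]
contact_force: [0.2, -0.2, 0.8]
gripper_width: 0.231
grip_force: 0.0
```

Call:
servo_tool --targets '[[[-0.005, 0, 0, 0], [0, 0, 0, 0], [0, 0, 0, 0], [0, 0, 0.01, 0], [0, 0, 0.015, 0], [0, 0, 0.015, 0], [0, 0, 0.005, 0], [0, 0, 0, 0]]]'

```text
time_s: 18.28
ee_pos: [425.7, -170.3, 6.6]
tcp_rot: [-2.34, -2.091, 0.001]
contact_force: [-0.7, -0.2, 0.0]
gripper_width: 0.228
grip_force: 0.0
```

```bash
python3 -c "
from h import *
st(427.5,-172,83.5,-22);im=tips();cv2.imwrite('pics/w5.png',im[...,::-1]);wcap()"
```

```text
t 18.28 [ 425.7 -170.3    6.6] ang 83.58 w 0.228 F [-0.7 -0.2  0. ] q [ 0.8   0.53 -0.57  2.15  0.5   0.6  -0.24]
tool delta mm [-1.6  2.  28.6] yaw 0.001
283 [(298, [409, -170, 0]), (301, [409, -171, 1]), (304, [409, -174, -1]), (307, [414, -158, 36]), (310, [414, -158, 38]), (313, [415, -158, 41]), (316, [415, -158, 43]), (319, [415, -159, 45])]
288 [(298, [412, -171, 0]), (301, [411, -172, 1]), (304, [411, -173, 0]), (307, [416, -158, 37]), (310, [416, -158, 39]), (313, [416, -159, 40]), (316, [416, -158, 44]), (319, [417, -158, 46])]
354 [(298, [441, -174, -1]), (301, [441, -176, 0]), (304, [441, -177, 0]), (307, [439, -161, 36]), (310, [439, -161, 39]), (313, [439, -162, 40]), (316, [439, -161, 44]), (319, [439, -161, 45])]
360 [(298, [444, -174, 0]), (301, [444, -176, 0]), (304, [444, -177, 0]), (307, [442, -162, 36]), (310, [441, -161, 39]), (313, [441, -161, 42]), (316, [441, -161, 44]), (319, [441, -161, 46])]
[323. 185.] [ 412.7 -143.     9. ] [ 453.1 -103.    19.2]
```

View pics/w5.png

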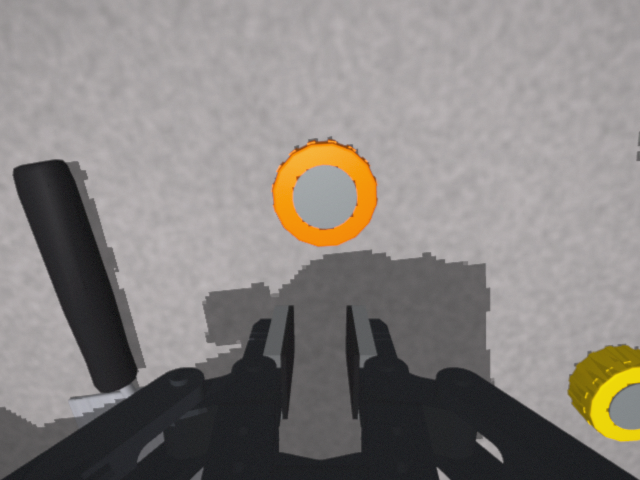

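Cap C at (325,193) is lined up, and the spatula handle on the left is clear. I'll lower and sweep.

Call:
servo_tool --targets '[[[0, 0.002, 0.008, 0], [0, 0, 0.01, 0], [0, 0, 0.007, 0], [0, 0, 0.0035, 0], [0, 0, 0, 0], [0.004, 0, 0, 0], [0.005, 0, 0, 0], [0.005, 0, 0, 0]]]'

```text
time_s: 19.05
ee_pos: [430.6, -158.2, -20.1]
tcp_rot: [2.345, 2.09, 0.001]
contact_force: [0.3, 0.1, 0.1]
gripper_width: 0.228
grip_force: 0.0
```

Call:
servo_tool --targets '[[[0.005, 0, 0, 0], [0.006, 0, 0, 0], [0.007, 0, 0, 0], [0.008, 0, 0, 0], [0.009, 0, 0, 0], [0.01, 0, 0, 0], [0.01, 0, 0, 0], [0.01, 0, 0, 0]]]'

```text
time_s: 19.72
ee_pos: [437.8, -92.8, -20.4]
tcp_rot: [-2.345, -2.091, -0.0]
contact_force: [-0.4, 0.1, -0.0]
gripper_width: 0.227
grip_force: 0.1
```

Call:
servo_tool --targets '[[[0.01, 0, 0, 0], [0.01, 0, 0, 0], [0.01, 0, 0, 0], [0.01, 0, 0, 0], [0.01, 0, 0, 0], [0.01, 0, 0, 0], [0.01, 0, 0, 0], [0.01, 0, 0, 0]]]'

```text
time_s: 20.38
ee_pos: [446.9, -13.6, -20.4]
tcp_rot: [2.345, 2.09, 0.0]
contact_force: [0.1, 0.9, 1.2]
gripper_width: 0.228
grip_force: 0.1
```

```bash
python3 -c "
from h import *
st(463,143,83.5,-22);wcap()"
```

```text
t 20.38 [446.9 -13.6 -20.4] ang 83.41 w 0.228 F [0.1 0.9 1.2] q [ 0.41  0.57 -0.51  2.18  0.55  0.52 -0.64]
tool delta mm [157.4  -2.    1.6] yaw -0.001
[323. 275.] [430.2  -4.6   9. ] [470.5  37.6  19.2]
```

Call:
servo_tool --targets '[[[0.008, 0, 0, 0], [0.01, 0, 0, 0], [0.01, 0, 0, 0], [0.01, 0, 0, 0], [0.01, 0, 0, 0], [0.01, 0, 0, 0], [0.01, 0, 0, 0], [0.01, 0, 0, 0]]]'

```text
time_s: 21.1
ee_pos: [455.9, 64.0, -20.4]
tcp_rot: [-2.345, -2.09, -0.0]
contact_force: [0.3, 0.1, 0.3]
gripper_width: 0.226
grip_force: 0.0
```

Call:
servo_tool --targets '[[[0.01, 0, 0, 0], [0.01, 0, 0, 0], [0.01, 0, 0, 0], [0.01, 0, 0, 0], [0.01, 0, 0, 0], [0.01, 0, 0, 0], [0.008, 0, 0, 0], [0.005, 0, 0, 0]]]'

```text
time_s: 21.77
ee_pos: [464.4, 137.0, -20.3]
tcp_rot: [-2.344, -2.091, -0.001]
contact_force: [0.5, 0.1, 0.7]
gripper_width: 0.233
grip_force: 0.1
```

Call:
servo_tool --targets '[[[0.003, 0, 0, 0], [0, 0, 0, 0], [-0.008, 0, 0, 0], [-0.012, 0, 0, 0], [0, 0, -0.02, 0], [0, 0, -0.025, 0], [0, 0, -0.03, 0], [0, 0, -0.03, 0]]]'

```text
time_s: 22.43
ee_pos: [461.1, 116.0, 85.0]
tcp_rot: [-2.347, -2.087, 0.004]
contact_force: [0.7, -0.4, 0.3]
gripper_width: 0.232
grip_force: 0.0
```

Call:
servo_tool --targets '[[[-0.03, 0, -0.01, 0], [-0.03, 0, -0.01, 0], [-0.03, 0, -0.01, 0], [-0.03, 0, 0, 0], [-0.03, 0, 0, 0], [-0.03, 0, 0, 0], [-0.02, 0, 0, 0], [0, 0, 0, 0]]]'

```text
time_s: 23.1
ee_pos: [437.0, -87.2, 114.2]
tcp_rot: [2.355, 2.078, -0.005]
contact_force: [-0.7, 0.3, -0.7]
gripper_width: 0.227
grip_force: 0.0
```

```bash
python3 -c "
from h import *
st();im=look();cv2.imwrite('pics/end.png',im[...,::-1])"
```

```text
t 23.1 [437.  -87.2 114.2] ang 82.86 w 0.227 F [-0.7  0.3 -0.7] q [ 0.7   0.3  -0.64  2.12  0.25  0.79 -0.23]
[254 192  19  19 201] [615.3 194.5  17.7] [38.  40.6 16.5] tray [-4.3 73. ]
[258 236  26  41 414] [492.1 174.5  17.4] [87.3 53.1 16.4] tray [ 37.5 -44.2]
```

View pics/end.png

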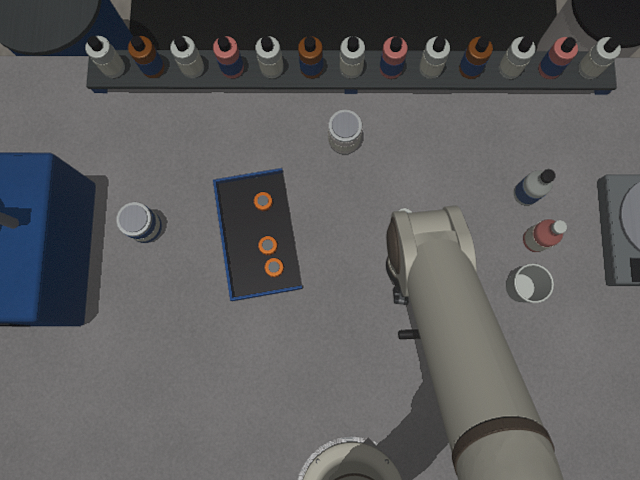

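The final top view shows all three orange caps flat in the tray, at (262,201), (267,244) and (274,267), well past the open edge near x ≈ 295. The tins, bottles and cup have not moved, the spatula handle end is still at (398,334), and the gripper is raised and clear.

```bash
python3 -c "
from bench import bot
print(bot.finish_job())"
```

```text
the job is handed in; nothing more can be done
None
```

All three orange caps were swept into the tray and lie flat and wholly inside it, with nothing else seen to move (the arm hid the white cap and most of the spatula in the last picture), and the job was handed in at about 23 s.

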